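Fit the die insert in the bench fixture and lock it with the blade

TASK

Take the grooved aluminium die insert from the bench and press it down into the pocket of the steel fixture until its top is flush all over; the sprung plungers hold it up, so it must be pushed home firmly but steadily, not slammed. Then take the locking blade out of its wooden rack and slide it, edge down, into the slot across fixture and insert until its handle sits on the fixture. Leave the bangle, the jar and the graver where they are.

Things in the scene. Friction and masses are not known exactly. Their poses are not given: they have to be found in the camera images.
- fixture: Fixed steel block, 110 (its x) x 90 (y) mm; its height varies between starts. Origin on its centre line, 40 mm below its top. In the top, both centred: a pocket 52 (x) x 36 (y) mm, 28 mm deep, and across it a slot 8 mm wide (x), 74 mm long (y), 20 mm deep. Low in each x end wall is a sprung brass ball: a lowered insert stops on these about 12 mm proud and takes about 10 N to push past.
- pocket_top (a point): Centre of the pocket mouth, at the level of the fixture's top face; axes as the fixture's.
- insert: Loose aluminium block, 50 (its x) x 34 (y) x 28 mm high, standing right way up; origin at the centre of its underside. A groove 9 mm wide, 18 mm deep crosses its top along y. It fits the pocket x to x and y to y, either way round, 1 mm free on each side; flush when its underside is on the pocket's floor.
- blade: Flat locking blade: steel strip 5 (its x) x 70 (y) x 16 mm high under a dark wooden handle bar 14 (x) x 56 (y) x 18 mm high. Origin at the centre of the strip's lower edge. It starts edge down in the rack, handle resting on the rack. It fits the fixture's slot, y along y, either way round; fully in, the handle rests on the fixture's top, the origin 16 mm below that face.
- rack: Fixed pale wooden block, 60 (x) x 100 (y) mm, top 30 mm above its origin, which is at its centre at bench level; a slot 8 mm wide, 76 mm long along y, 20 mm deep in its top holds the blade.
- bangle: Bystander: thin brass bangle, 66 mm across, 6 mm high, lying flat.
- jar: Bystander: small glass jar, 44 mm across, 50 mm high, upright.
- graver: Bystander: slim graver, 130 mm long, 9 mm thick, lying along its x.
Mind the look-alikes: they are no part of the job. Several things have the shape of the insert; the one meant has the colours described above. What is shaped like the blade but purple is not meant.

How it is judged:
By the outcome, as a careful person would: the job done as asked, in the order asked, and still so for the second after the job is handed in, with the robot touching nothing.
It also fails if it takes over 58 s, if anything falls off the work surface, if the arm or the gripper's body presses on something with over 40 N, if the wrist force passes 120 N, or if a joint passes its speed limit or range.

ROBOT

A 6-joint arm with a two-finger parallel gripper is mounted at the origin on the work surface. World frame = base frame: x ahead of the robot, y to its left, z up, the work surface at z = 0. Lengths are in m, angles in degrees, forces in N, time in s.
With the tool pointing down it reaches from about 0.25 to 0.725 m from the base axis. Payload 9.7 kg.
Tool frame: the origin (TCP) lies between the finger pads; the fingertips stand 19 mm ahead of it and the grasp point (between the pads) is the TCP; z points along the fingers, y is the line along which they close (so a half turn about z gives the same grasp; the last joint's range is limited). The gripper opens to 85 mm and grips with 20 to 120 N. Pads are 22 mm wide; open, the fingers measure 114 mm over their backs; the gripper's body (76 mm by 85 mm) begins 54 mm behind the grasp point. The pads swing forward as they close: fully open they stand 13 mm farther back than shut.
Start: joints at [-69.442, 4.979, 10.078, 95.1, 0, 90], TCP at [0.193, -0.515, 0.212] pointing down, gripper open.
Joint ranges: [-179.16, 179.16], [-48.56, 103.87], [-65.8, 70.77], [-126.05, 130.52], [-82.76, 87.17], [-180, 180]. Speed limits (degrees/s): [127.2, 127.2, 147.25, 180, 180, 180].

INTERFACE

Orientations are given as [roll, pitch, yaw] about the fixed x, y, z axes, in that order (R = Rz(yaw) Ry(pitch) Rx(roll)).
In Python, from workcell import bot gives the robot as it stands. The module is installed in compiled form; this text tells all that it offers.
- The arm moves only by the shell command python3 -m crank 'ROWS' [OPENING] [FORCE]. ROWS is JSON, a list that holds one entry, the list of rows, each a list of 6 numbers: the shift along the world's x, y, z as a fraction of full scale, then the turn, a rotation vector about the world's x, y, z as a fraction of full scale. In form: [[[x, y, z, wx, wy, wz], ...]]. A call has 1 to 20 rows; each row shifts and turns the commanded pose from where the row before left it; what a row does not reach is not made up. Full scale, the value 1, is 20 mm for a shift and 0.12 rad for a turn. A row lasts 1/12 s, in which the tool goes at most 41.7 mm and 7.16 degrees, less where a joint would pass 70% of its speed; a pose out of reach is approached as far as the arm can. A call with a number of a shift or a turn outside -1 to 1 is refused whole. A call with a gripper value outside its range is refused whole. OPENING is the opening, from 0 (shut) to 1 (fully open), set as the call begins (- or left out, the last holds). The fingers move at their own pace and stop on an object; FORCE is the grip in N (left out, the last holds). Time passes only in rows, so rows that do not move let the fingers close. It gives the time, the measured TCP pose, the force, the opening and the grip force at its end, in the units of the state.
- bot.get_obs(): the state, without advancing time (a new reading comes with each control period).
- bot.camera(name): name is "scene" or "top" or "wrist"; returns the picture (480x640x3 uint8, red, green, blue); there is no depth.
- bot.camera_model(name): a dict with "vertical_fov" (degrees; the focal length in pixels is half the picture's height over the tangent of half this angle, whatever the lens; pixels are square), "cx", "cy" (the principal point, pixels), "R" (3x3) and "t" (3): a world point X has camera coordinates R X + t. Camera axes: x right, y down, z forward; pixel columns grow to the right and rows downward; lengths in m; the calibration is good to about 2 mm. A picture is of the moment at which its call begins: read the wrist's pose just before it. camera_model takes no time and is no camera call; for the wrist camera it gives the pose at the moment of the call.
- bot.job_done(): hands the job in; it is judged then, once.
The state is a dict: "time": time; "q": joint angles; "qd": joint speeds; "joint_efforts": joint torques, N m; "ee_pos": TCP position; "tcp_rot": TCP orientation; "wrist_force": force on the tool from outside, world axes, zero at the start; "torque": the same for the moment, N m; "opening": finger opening in m; "grasp_force": force on a finger pad.
Only numpy, scipy, OpenCV 4.12 (cv2) and the standard library are available. Lean on these libraries where they do the work, as an engineer would, in place of code of your own. Each camera call takes 0.05 s, during which the arm holds its last target. There are 200 camera calls.

## Working session

There is one attempt and no reset: what is moved stays moved. The work goes in short steps, Python scripts to look and compute and a shell command to move; the robot and the scene stay as the last step left them, time stands still between calls to the robot, and variables do not carry over. Pictures are saved under pics/ and viewed, at most 10 in all, crops included, and the job is handed in when it is done.

```bash
mkdir -p pics; python3 - <<'E'
from workcell import bot
import cv2
for n in("scene","top"):
    im=bot.camera(n); cv2.imwrite(f"pics/{n}0.png",im[:,:,::-1])
    m=bot.camera_model(n); print(n,m)
o=bot.get_obs();print(o)
E
```

```text
scene {'vertical_fov': 44.08610723158276, 'cx': 310.75484532581356, 'cy': 248.72357654823168, 'R': array([[-7.44008056e-01,  6.68170635e-01,  1.23949031e-04],
       [ 4.27556316e-01,  4.76226531e-01, -7.68377438e-01],
       [-5.13466268e-01, -5.71626009e-01, -6.39996951e-01]]), 't': array([ 0.41462783, -0.19834466,  1.28965715])}
top {'vertical_fov': 50.073620448714145, 'cx': 326.9457515287015, 'cy': 245.45884310935995, 'R': array([[-0.00597264, -0.99977586, -0.02031165],
       [-0.98803799,  0.00903012, -0.15394606],
       [ 0.15409497,  0.01914922, -0.98787046]]), 't': array([0.00338636, 0.56735961, 0.88309399])}
{'time': 0.1, 'q': array([-6.94413256e+01,  5.01054174e+00,  1.00396988e+01,  9.50988785e+01,
       -1.08033566e-03,  9.00001294e+01]), 'qd': array([ 0.03094208, -0.06890965,  0.08745905, -0.04905218, -0.03506022,
       -0.07924775]), 'joint_efforts': array([-1.46670089e-03, -5.21561837e+01,  4.65652442e+01,  1.59676076e-02,
       -7.00804799e-05, -9.50655703e-06]), 'ee_pos': array([ 0.19306007, -0.51477135,  0.2113354 ]), 'tcp_rot': array([-1.79930279e+02,  1.08049226e-03,  2.05585464e+01]), 'wrist_force': array([-0.11164167,  0.40517401, -0.38769847]), 'torque': array([ 0.02413172,  0.06645313, -0.02409404]), 'grasp_force': 0.0, 'opening': 0.085242384883701}
```

View pics/top0.png

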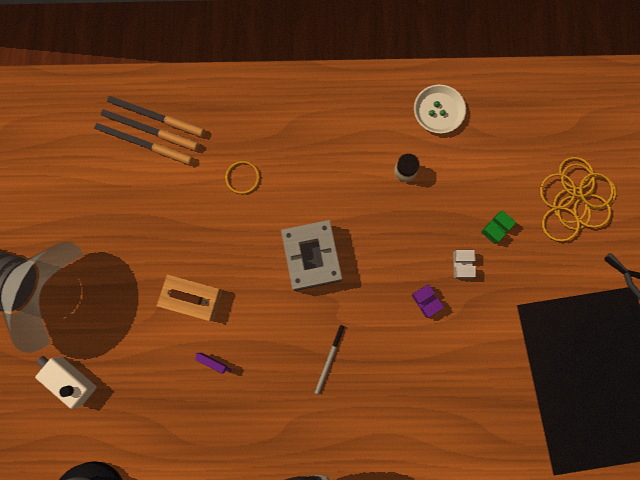

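View pics/scene0.png

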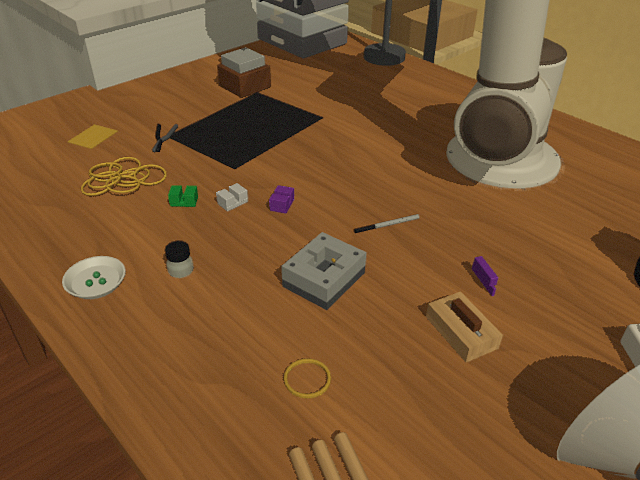

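The top view shows the fixture at (312,255), the aluminium insert at (465,264) and the rack with the blade at (191,298). The green and purple blocks and the purple blade at (212,363) are decoys. I'll measure by masks next.

```bash
cat > h.py <<'E'
import numpy as np, cv2
from workcell import bot
def ray(m,px):
    f=240/np.tan(np.radians(m["vertical_fov"]/2)); R=np.array(m["R"]);t=np.array(m["t"])
    d=np.array([(px[0]-m["cx"])/f,(px[1]-m["cy"])/f,1.])
    return -R.T@t, R.T@d
def plane(m,px,z):
    c,d=ray(m,px); return c+d*(z-c[2])/d[2]
def tri(m1,p1,m2,p2):
    c1,d1=ray(m1,p1);c2,d2=ray(m2,p2)
    s,*_=np.linalg.lstsq(np.stack([d1,-d2],1),c2-c1,rcond=None)
    a=c1+d1*s[0];b=c2+d2*s[1]; return (a+b)/2,np.linalg.norm(a-b)
def proj(m,X):
    f=240/np.tan(np.radians(m["vertical_fov"]/2)); p=np.array(m["R"])@X+m["t"]
    return np.array([m["cx"]+f*p[0]/p[2],m["cy"]+f*p[1]/p[2]])
def blob(mask,near):
    cs,_=cv2.findContours(mask.astype(np.uint8),cv2.RETR_EXTERNAL,cv2.CHAIN_APPROX_NONE)
    cs=[c for c in cs if cv2.contourArea(c)>30]
    return min(cs,key=lambda c:np.linalg.norm(c[:,0].mean(0)-near))
def quad(c):
    h=cv2.convexHull(c)
    for e in np.linspace(1,20,77):
        a=cv2.approxPolyDP(h,e,True)
        if len(a)<=4: return a[:,0].astype(float)
def yaw(c,m,z):
    P=np.array([plane(m,p,z)[:2]*1000 for p in c[:,0]],np.float32)
    return cv2.minAreaRect(P)
E
python3 - <<'E'
from h import *
np.set_printoptions(precision=4,suppress=True)
t=cv2.imread("pics/top0.png");s=cv2.imread("pics/scene0.png");mt=bot.camera_model("top");ms=bot.camera_model("scene")
H=cv2.cvtColor(t,cv2.COLOR_BGR2HSV);S=cv2.cvtColor(s,cv2.COLOR_BGR2HSV)
gt=(H[...,1]<60)&(H[...,2]>110); gs=(S[...,1]<60)&(S[...,2]>110)
a=blob(gt,(312,255));b=blob(gs,(324,262));print("fix quads",quad(a).tolist(),quad(b).tolist(), cv2.contourArea(a))
for z in(.04,.05,.06,.07,.08):print(z,yaw(a,mt,z),yaw(b,ms,z))
a=blob((H[...,1]<60)&(H[...,2]>90),(465,264));print("ins",cv2.boundingRect(a),yaw(a,mt,.028))
rk=(H[...,0]>10)&(H[...,0]<25)&(H[...,2]>165)&(H[...,1]<170)
a=blob(rk,(191,298));print("rack",quad(a).tolist(),yaw(a,mt,.03))
print(proj(mt,np.array([.35,0,0.])), H[298,165],H[310,205],H[298,185])
v=np.vstack([cv2.resize(t[215:330,270:390],None,fx=4,fy=4,interpolation=2),]);w=cv2.resize(t[215:330,430:500],None,fx=4,fy=4,interpolation=2)
cv2.imwrite("pics/c1.png",np.hstack([v,w]))
E
```

```text
fix quads [[473.0, 256.0], [457.0, 260.0], [454.0, 252.0], [473.0, 250.0]] [[365.0, 252.0], [327.0, 300.0], [282.0, 266.0], [322.0, 232.0]] 54.5
0.04 ((548.4017333984375, -246.4271697998047), (34.14437484741211, 18.1398983001709), 89.48748779296875) ((556.2569580078125, 32.31705856323242), (130.39967346191406, 106.25277709960938), 10.995861053466797)
0.05 ((547.0546264648438, -243.95069885253906), (33.773128509521484, 17.942686080932617), 89.48724365234375) ((564.1446533203125, 40.56925964355469), (128.3394012451172, 104.57402038574219), 10.995855331420898)
0.06 ((545.7077026367188, -241.47430419921875), (33.40188980102539, 17.745471954345703), 89.48709869384766) ((572.0323486328125, 48.821441650390625), (126.27910614013672, 102.89524841308594), 10.99586009979248)
0.07 ((544.3609619140625, -238.99790954589844), (33.03069305419922, 17.548192977905273), 89.48734283447266) ((579.9199829101562, 57.07365417480469), (124.21882629394531, 101.21647644042969), 10.995868682861328)
0.08 ((543.013916015625, -236.5214385986328), (32.659454345703125, 17.351045608520508), 89.48690795898438) ((587.8076171875, 65.32584381103516), (122.15858459472656, 99.5377197265625), 10.99586009979248)
ins (454, 262, 21, 15) ((523.8290405273438, -248.75506591796875), (36.11267852783203, 25.22859764099121), 87.14830017089844)
rack [[85.0, 390.0], [68.0, 407.0], [35.0, 376.0], [51.0, 358.0]] ((327.0972595214844, 475.114501953125), (88.0052490234375, 43.30181884765625), 51.129432678222656)
[327.6564 366.9439] [ 14 173 175] [ 15 179 179] [ 10 193  87]
```

View pics/c1.png

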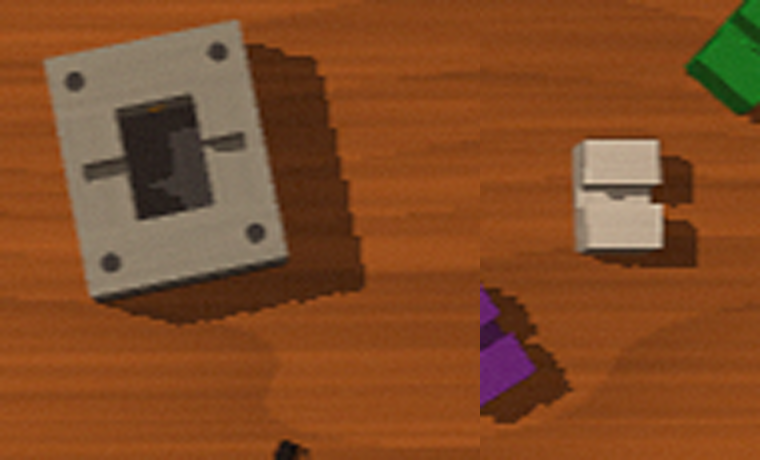

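The crop shows the fixture top's corners near (281,230), (330,220), (342,279) and (294,290). The insert's top spans about (455–476, 250–277), with its groove along the image horizontal.

```bash
python3 - <<'E'
from h import *
np.set_printoptions(precision=4,suppress=True)
t=cv2.imread("pics/top0.png");s=cv2.imread("pics/scene0.png");mt=bot.camera_model("top");ms=bot.camera_model("scene")
H=cv2.cvtColor(t,cv2.COLOR_BGR2HSV)
F=np.array([(281.2,229.5),(329.5,220),(341.7,279.2),(293.7,289.5)])
for z in(.04,.05,.06,.07,.08):
    P=np.array([plane(mt,p,z)[:2] for p in F]);r=cv2.minAreaRect((P*1000).astype(np.float32))
    d=P[0]+P[1]-P[2]-P[3];print(z,P.mean(0),r[1],np.degrees(np.arctan2(d[1],d[0])))
for i,p in ((0,None),(1,None),(2,None),(3,None)):
  for q in((365,252),(322,233)): print(i,q,tri(mt,F[i],ms,q))
P=np.array([plane(mt,p,.028)[:2] for p in [(455.5,250),(475,250),(475.7,277),(455,277.3)]]);print("ins",P,P.mean(0))
a=blob((H[...,0]>11)&(H[...,0]<25)&(H[...,2]>135)&(H[...,1]<190),(191,298));print("rack",quad(a).tolist(),yaw(a,mt,.03))
a=blob((H[...,0]<14)&(H[...,2]<95)&(H[...,1]<210),(188,297));print("handle",cv2.boundingRect(a),yaw(a,mt,.048))
E
```

```text
0.04 [0.5521 0.0272] (111.92158508300781, 89.81637573242188) 11.518737676621
0.05 [0.5507 0.0268] (110.70478820800781, 88.83989715576172) 11.518737676620988
0.06 [0.5493 0.0263] (109.48800659179688, 87.86341094970703) 11.518737676621
0.07 [0.548  0.0258] (108.27111053466797, 86.8869400024414) 11.518737676620985
0.08 [0.5466 0.0253] (107.05432891845703, 85.91046905517578) 11.518737676620994
0 (365, 252) (array([0.5681, 0.0937, 0.1138]), np.float64(0.050466154520466204))
0 (322, 233) (array([0.585 , 0.0665, 0.1376]), np.float64(0.01486557143277566))
1 (365, 252) (array([0.5659, 0.0434, 0.0948]), np.float64(0.1244564100483005))
1 (322, 233) (array([0.5819, 0.0134, 0.1115]), np.float64(0.05404891592347979))
2 (365, 252) (array([0.4848, 0.0031, 0.014 ]), np.float64(0.07713164233136238))
2 (322, 233) (array([ 0.5066, -0.0271,  0.042 ]), np.float64(0.0006252639456281628))
3 (365, 252) (array([0.4889, 0.0585, 0.0431]), np.float64(0.001092907685028754))
3 (322, 233) (array([0.5124, 0.0312, 0.0791]), np.float64(0.07222019057731789))
ins [[ 0.5593 -0.235 ]
 [ 0.559  -0.2704]
 [ 0.5097 -0.2692]
 [ 0.5094 -0.2319]] [ 0.5344 -0.2516]
rack [[167.0, 275.0], [218.0, 289.0], [208.0, 320.0], [157.0, 306.0]] ((477.32879638671875, 253.34161376953125), (100.79280090332031, 60.24345397949219), 74.24132537841797)
handle (169, 289, 34, 16) ((477.0337219238281, 250.775634765625), (61.815589904785156, 14.155926704406738), 74.6656265258789)
```

Insert at (0.534, -0.252). Fixture top at z≈0.042–0.05, yaw 11.5°, centre (0.551, 0.027). Rack at (0.477, 0.253), yaw −15.7°. The sizes match the ones given. Moving over the insert.

```bash
python3 -m crank '[[[0.95,0.73,0,0,0,0.56],[0.95,0.73,0,0,0,0.56],[0.95,0.73,0,0,0,0.56],[0.95,0.73,0,0,0,0.56],[0.95,0.73,0,0,0,0.56],[0.95,0.73,0,0,0,0.56],[0.95,0.73,0,0,0,0.56],[0.95,0.73,0,0,0,0.56],[0.95,0.73,0,0,0,0.56],[0.95,0.73,0,0,0,0.56],[0.95,0.73,0,0,0,0.56],[0.95,0.73,0,0,0,0.56],[0.95,0.73,0,0,0,0.56],[0.95,0.73,0,0,0,0.56],[0.95,0.73,0,0,0,0.56],[0.95,0.73,0,0,0,0.56],[0.95,0.73,0,0,0,0.56],[0.95,0.73,0,0,0,0.56],[0,0,0,0,0,0],[0,0,0,0,0,0]]]' 1; python3 - <<'E'
from h import *
np.set_printoptions(precision=4,suppress=True)
m=bot.camera_model("wrist");im=bot.camera("wrist")[:,:,::-1].copy();cv2.imwrite("pics/w1.png",im)
o=bot.get_obs();print(m,o["q"],o["ee_pos"],o["tcp_rot"],o["wrist_force"])
print(proj(m,np.array([.534,-.252,.028])))
E
```

```text
time: 1.77
ee_pos: [0.5355, -0.2514, 0.2112]
tcp_rot: [-179.9, -0.0, 89.9]
wrist_force: [-1.2, -0.4, -0.5]
opening: 0.0853
grasp_force: 0.0
{'vertical_fov': 62.76389223653099, 'cx': 319.8466662933444, 'cy': 238.90623582814197, 'R': array([[ 1.    , -0.0005, -0.0015],
       [-0.    , -0.9592,  0.2829],
       [-0.0016, -0.2829, -0.9592]]), 't': array([-0.5343, -0.2787,  0.3079])} [-25.2196  10.868   16.5735  95.7703  -0.0127  64.9376] [ 0.5349 -0.252   0.2115] [-179.9358   -0.016    89.8428] [-0.4025  0.2328  0.0207]
[319.6212 206.4009]
```

View pics/w1.png

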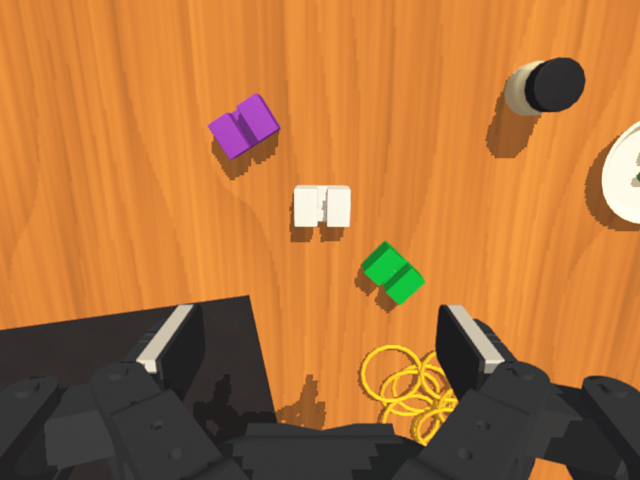

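The wrist view has the insert at (322,206), spanning x 294–351 and y 185–228, square to the fingers. Measuring it precisely.

```bash
python3 - <<'E'
from h import *
m=bot.camera_model("wrist");im=cv2.imread("pics/w1.png");H=cv2.cvtColor(im,cv2.COLOR_BGR2HSV)
k=((H[...,1]<60)&(H[...,2]>150)).astype(np.uint8);k=cv2.morphologyEx(k,3,np.ones((15,15)))
a=blob(k,(322,206));print(cv2.boundingRect(a),yaw(a,m,.028))
print(cv2.cvtColor(im,cv2.COLOR_BGR2GRAY)[182:232:2,308].tolist())
E
```

```text
(294, 186, 56, 41) ((535.1524047851562, -252.63616943359375), (36.391021728515625, 49.598976135253906), 89.89851379394531)
[162, 172, 221, 226, 249, 246, 246, 246, 246, 246, 246, 246, 246, 246, 246, 246, 246, 246, 245, 245, 245, 246, 204, 99, 102]
```

```bash
python3 -m crank '[[[0,0,-0.9,0,0,0],[0,0,-0.9,0,0,0],[0,0,-0.9,0,0,0],[0,0,-0.9,0,0,0],[0,0,-0.9,0,0,0],[0,0,-0.9,0,0,0],[0,0,-0.9,0,0,0],[0,0,-0.9,0,0,0],[0,0,-0.8,0,0,0],[0,0,-0.4,0,0,0],[0,0,-0.3,0,0,0],[0,0,-0.1,0,0,0],[0,0,0,0,0,0],[0,0,0,0,0,0]]]' 1; python3 -m crank '[[[0,0,0,0,0,0],[0,0,0,0,0,0],[0,0,0,0,0,0],[0,0,0,0,0,0],[0,0,0,0,0,0],[0,0,0,0,0,0],[0,0,0,0,0,0],[0,0,0,0,0,0],[0,0,0,0,0,0]]]' 0 50
```

```text
time: 2.98
ee_pos: [0.5354, -0.2525, 0.0369]
tcp_rot: [179.9, 0.0, 89.8]
wrist_force: [-0.5, -0.7, 0.1]
opening: 0.0852
grasp_force: 0.0
time: 3.73
ee_pos: [0.5351, -0.2522, 0.036]
tcp_rot: [-180.0, -0.0, 89.9]
wrist_force: [-0.1, 0.0, -0.7]
opening: -0.0003
grasp_force: 0.0
```

```bash
python3 - <<'E'
from h import *
print(bot.get_obs())
im=bot.camera("wrist")[:,:,::-1];t=bot.camera("top")[215:330,400:540,::-1]
cv2.imwrite("pics/w2.png",np.hstack([cv2.resize(im,(480,360)),cv2.resize(t,(300,360))]))
E
```

```text
{'time': 3.7333, 'q': array([-2.52303462e+01,  1.08426109e+01, -2.88284424e+00,  7.62755063e+01,
        5.58663282e-04,  6.49077136e+01]), 'qd': array([ 0.13807599, -0.02221803,  0.06940513, -0.03273515,  0.03285402,
        0.05552236]), 'joint_efforts': array([ 4.79778260e-03, -5.83662415e+01,  4.63999057e+01,  2.79954322e-03,
        5.68108896e-05,  7.41951993e-06]), 'ee_pos': array([ 0.53513516, -0.25215849,  0.03597379]), 'tcp_rot': array([-1.79999366e+02, -9.13682586e-04,  8.98619402e+01]), 'wrist_force': array([-0.06770963,  0.04420022, -0.71610409]), 'torque': array([-0.01192597,  0.01616103, -0.03432957]), 'grasp_force': 0.0, 'opening': -0.0003070476559171755}
```

View pics/w2.png

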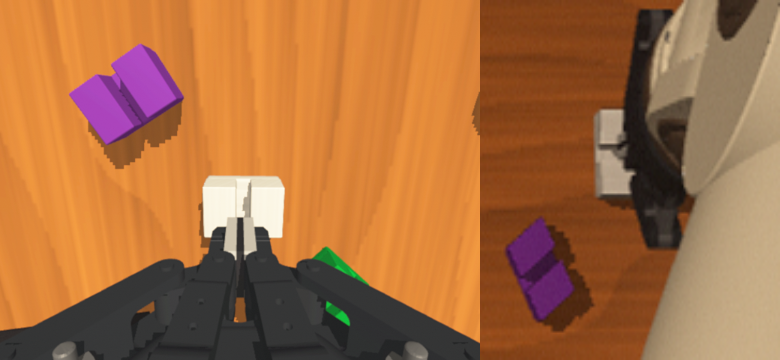

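The insert hasn't moved: the open-to-50 mm tips passed over its top and the fingers shut over the groove. I'll lift, reopen, and come back 10 mm lower.

```bash
python3 -m crank '[[[0,0,0.3,0,0,0],[0,0,0.7,0,0,0],[0,0,0.7,0,0,0],[0,0,0.3,0,0,0],[0,0,0,0,0,0],[0,0,0,0,0,0]]]' 0 50;  python3 -m crank '[[[0,0,0,0,0,0],[0,0,0,0,0,0],[0,0,0,0,0,0],[0,0,0,0,0,0],[0,0,0,0,0,0],[0,0,0,0,0,0],[0,0,-0.5,0,0,0],[0,0,-0.7,0,0,0],[0,0,-0.7,0,0,0],[0,0,-0.4,0,0,0],[0,0,-0.2,0,0,0],[0,0,0,0,0,0],[0,0,0,0,0,0]]]' 1 50; python3 -m crank '[[[0,0,0,0,0,0],[0,0,0,0,0,0],[0,0,0,0,0,0],[0,0,0,0,0,0],[0,0,0,0,0,0],[0,0,0,0,0,0],[0,0,0,0,0,0]]]' 0 50
```

```text
time: 4.33
ee_pos: [0.5353, -0.2523, 0.0761]
tcp_rot: [180.0, 0.0, 89.9]
wrist_force: [-0.2, 0.7, -0.1]
opening: 0.0007
grasp_force: 0.0
time: 5.42
ee_pos: [0.5352, -0.2522, 0.0262]
tcp_rot: [180.0, 0.0, 89.9]
wrist_force: [0.3, 0.2, -0.3]
opening: 0.0854
grasp_force: 0.0
time: 6.0
ee_pos: [0.5352, -0.2522, 0.026]
tcp_rot: [180.0, 0.0, 89.9]
wrist_force: [0.2, 0.1, -0.1]
opening: 0.0009
grasp_force: 0.0
```

```bash
python3 - <<'E'
from h import *
m=bot.camera_model("wrist");im=bot.camera("wrist")[:,:,::-1].copy()
for z in(.028,.018,.008,0.026,.036,.046):print(z,proj(m,np.array([.5352,-.2522,z])))
c,d=ray(m,(320,240));print(c,d)
for X in [(.51,-.269,.028),(.56,-.269,.028),(.56,-.235,.028),(.51,-.235,.028)]:
    cv2.circle(im,tuple(int(v) for v in proj(m,np.array(X))),3,(255,0,0),-1)
cv2.imwrite("pics/w3.png",im)
E
```

```text
0.028 [322.35171973 290.44247237]
0.018 [322.2226795 281.6664515]
0.008 [322.10646562 273.7627506 ]
0.026 [322.32478476 288.61062635]
0.036 [322.46567975 298.19288859]
0.046 [322.62384011 308.94936815]
[ 0.53422725 -0.18112057  0.18820715] [-1.77018150e-04 -2.86058955e-01 -9.58216115e-01]
```

View pics/w3.png

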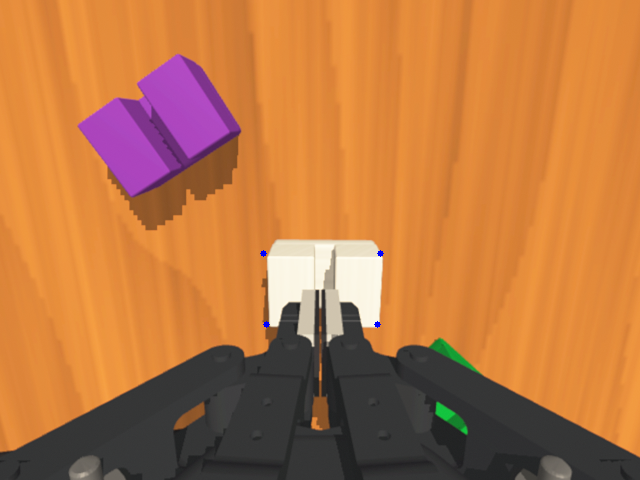

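The wrist view shows the shut fingertips at about (321,290), apparently above the insert's top (rows 253–325). I'll check the tip height in the scene view.

```bash
python3 - <<'E'
from h import *
m=bot.camera_model("scene");im=bot.camera("scene")[:,:,::-1].copy()
for z in(.007,.026,.05):print(z,proj(m,np.array([.5352,-.2522,z])))
p=proj(m,np.array([.5352,-.2522,.026])).astype(int)
c=im[p[1]-65:p[1]+35,p[0]-60:p[0]+60];cv2.imwrite("pics/s2.png",cv2.resize(c,None,fx=6,fy=6,interpolation=2));print(p)
o=bot.get_obs();print(o["ee_pos"],o["q"])
E
```

```text
0.007 [232.67844892 199.95081233]
0.026 [231.84859074 191.85665248]
0.05 [230.77475245 181.38279205]
[231 191]
[ 0.53514585 -0.25215636  0.0259764 ] [-2.52296186e+01  1.10864503e+01 -3.72037271e+00  7.51933618e+01
  3.64712284e-04  6.49073244e+01]
```

View pics/s2.png

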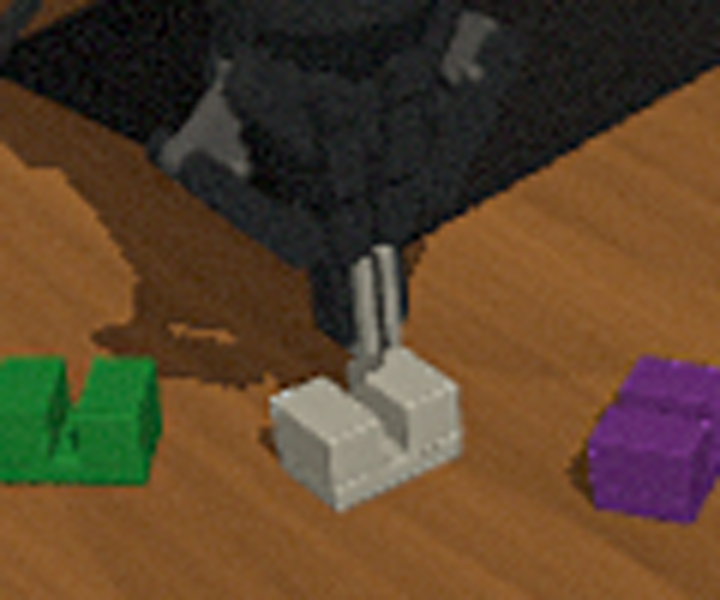

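```bash
python3 - <<'E'
from h import *
w=bot.camera_model("wrist");m=bot.camera_model("scene")
for a in((310,291),(320,291),(333,291)):
  for b in((231.,187.5),(232.5,186),(235.5,183.)): print(a,b,*tri(w,a,m,b))
E
python3 -m crank '[[[0,0,-0.15,0,0,0],[0,0,-0.15,0,0,0],[0,0,-0.1,0,0,0],[0,0,0,0,0,0],[0,0,0,0,0,0]]]' 0 20
```

```text
(310, 291) (231.0, 187.5) [ 0.53214847 -0.25257758  0.03351906] 0.006618908916729638
(310, 291) (232.5, 186) [ 0.53156701 -0.24952997  0.03852617] 0.004529016185170483
(310, 291) (235.5, 183.0) [ 0.53043246 -0.24347479  0.04846212] 0.00039850875200396794
(320, 291) (231.0, 187.5) [ 0.53539912 -0.25010129  0.0365879 ] 0.0037045110065050675
(320, 291) (232.5, 186) [ 0.53472859 -0.24710135  0.04153783] 0.0017231571953774199
(320, 291) (235.5, 183.0) [ 0.53341514 -0.24114362  0.05135716] 0.002193772390764958
(333, 291) (231.0, 187.5) [ 0.53947425 -0.24686815  0.04062461] 0.00011413183207435311
(333, 291) (232.5, 186) [ 0.53868698 -0.24393915  0.04548743] 0.0017321314511709296
(333, 291) (235.5, 183.0) [ 0.53713951 -0.2381247   0.05513138] 0.0053832639369674525
time: 6.52
ee_pos: [0.535, -0.2521, 0.0177]
tcp_rot: [-180.0, -0.0, 89.9]
wrist_force: [-1.0, 0.0, -0.7]
opening: -0.0002
grasp_force: 0.0
```

The tips appear to be about 20 mm behind the reported TCP, not 19 mm ahead. I'll confirm with a gentle touch on the insert's top.

```bash
python3 -m crank '[[[0,0,-0.1,0,0,0],[0,0,-0.1,0,0,0],[0,0,0,0,0,0],[0,0,0,0,0,0]]]'; python3 -m crank '[[[0,0,-0.1,0,0,0],[0,0,-0.1,0,0,0],[0,0,0,0,0,0],[0,0,0,0,0,0]]]'|head -4
```

```text
time: 6.85
ee_pos: [0.535, -0.2521, 0.0138]
tcp_rot: [-180.0, -0.0, 89.9]
wrist_force: [0.8, 0.5, -0.3]
opening: -0.0001
grasp_force: 0.0
time: 7.18
ee_pos: [0.535, -0.2521, 0.0098]
tcp_rot: [-180.0, -0.0, 89.9]
wrist_force: [-0.3, 0.1, -0.4]
```

```bash
for i in 1; do python3 -m crank '[[[0,0,-0.1,0,0,0],[0,0,-0.1,0,0,0],[0,0,0,0,0,0],[0,0,0,0,0,0]]]'|head -4; done; python3 - <<'E'
from h import *
w=bot.camera_model("wrist");m=bot.camera_model("scene")
a=bot.camera("wrist")[:,:,::-1];b=bot.camera("scene")[:,:,::-1]
cv2.imwrite("pics/x.png",np.hstack([cv2.resize(a[220:360,240:400],(400,350)),cv2.resize(b[140:225,185:282],(400,350),interpolation=2)]))
E
```

```text
time: 7.52
ee_pos: [0.5355, -0.2523, 0.0086]
tcp_rot: [179.9, 0.0, 89.9]
wrist_force: [-6.6, 2.2, 18.9]
```

View pics/x.png

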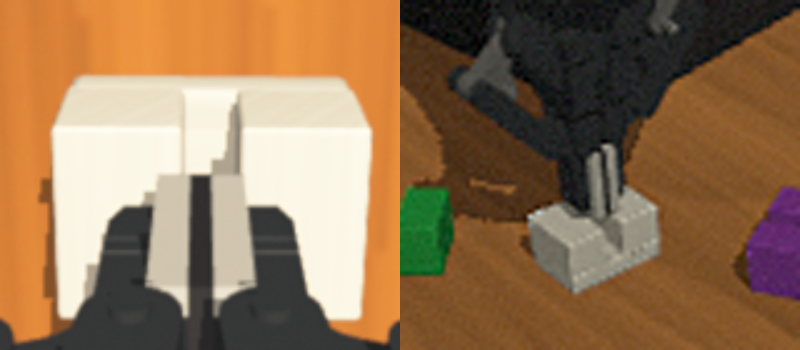

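Contact at reported z≈0.009 with 19 N. The shut tips are therefore at reported z + 19 mm, so true grasp z = reported + 38 mm. Regrasping on that basis at reported z −0.006.

```bash
python3 -m crank '[[[0,0,0.3,0,0,0],[0,0,0.5,0,0,0],[0,0,0.5,0,0,0],[0,0,0,0,0,0]]]' 0 50|head -2;  python3 -m crank '[[[0,0,0,0,0,0],[0,0,0,0,0,0],[0,0,0,0,0,0],[0,0,0,0,0,0],[0,0,0,0,0,0],[0,0,0,0,0,0],[0,0,-0.5,0,0,0],[0,0,-0.5,0,0,0],[0,0,-0.5,0,0,0],[0,0,-0.3,0,0,0],[0,0,-0.1,0,0,0],[0,0,0,0,0,0],[0,0,0,0,0,0]]]' 1 50; python3 -m crank '[[[0,0,0,0,0,0],[0,0,0,0,0,0],[0,0,0,0,0,0],[0,0,0,0,0,0],[0,0,0,0,0,0],[0,0,0,0,0,0],[0,0,0,0,0,0]]]' 0 50
```

```text
time: 7.95
ee_pos: [0.5362, -0.2527, 0.0346]
time: 9.03
ee_pos: [0.5351, -0.2522, -0.006]
tcp_rot: [-180.0, -0.0, 89.9]
wrist_force: [0.0, 0.1, -0.1]
opening: 0.0857
grasp_force: 0.0
time: 9.62
ee_pos: [0.5357, -0.2524, -0.0051]
tcp_rot: [179.9, 0.0, 89.9]
wrist_force: [-0.0, 1.5, 6.6]
opening: 0.0486
grasp_force: 53.0
```

Gripped at 49 mm with 53 N. Lifting, and moving to where the wrist camera looks down on the fixture.

```bash
python3 -m crank '[[[0,0,0.3,0,0,0],[0,0,0.7,0,0,0],[0,0,1,0,0,0],[0,0.3,1,0,0,0],[0,0.7,1,0,0,0],[0.1,0.9,0.8,0,0,0.2],[0.1,1,0.5,0,0,0.3],[0.1,1,0,0,0,0.3],[0.1,1,0,0,0,0.3],[0.1,1,0,0,0,0.3],[0.1,1,0,0,0,0.3],[0.1,1,0,0,0,0],[0.1,1,0,0,0,0],[0,0.8,0,0,0,0],[0,0.4,0,0,0,0],[0,0,0,0,0,0],[0,0,0,0,0,0],[0,0,0,0,0,0]]]' ; python3 - <<'E'
from h import *
m=bot.camera_model("wrist");im=bot.camera("wrist")[:,:,::-1].copy();cv2.imwrite("pics/w4.png",im)
o=bot.get_obs();np.save("w4.npy",m,allow_pickle=True);print(o["ee_pos"],o["tcp_rot"],o["wrist_force"],o["grasp_force"])
print(ray(m,(320,240)))
E
```

```text
time: 11.12
ee_pos: [0.5511, -0.0509, 0.0999]
tcp_rot: [-180.0, 0.0, 101.5]
wrist_force: [-0.2, 0.1, -1.2]
opening: 0.0485
grasp_force: 52.3
[ 0.55107095 -0.05102328  0.09994019] [-1.79989231e+02  9.72738564e-03  1.01500594e+02] [ 0.11380838 -0.78864818 -1.6341733 ] 52.25978672504425
(array([0.53567326, 0.01873874, 0.26211652]), array([ 0.05718522, -0.28043514, -0.95817215]))
```

View pics/w4.png

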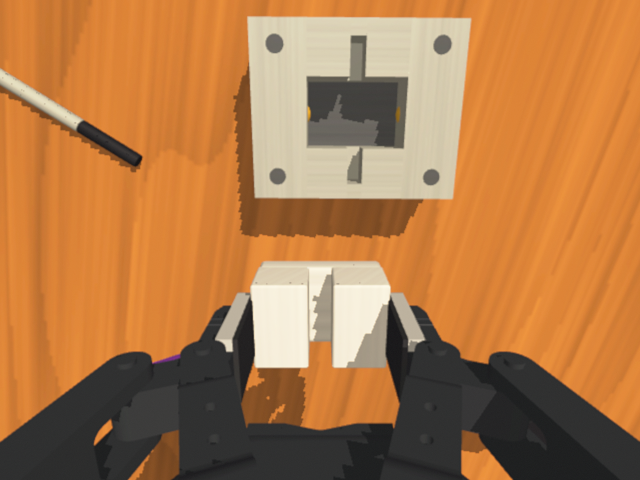

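The fixture's top has corners near (248,16), (471,18), (453,199) and (255,198), and its pocket mouth spans (307,77)–(405,148). The insert is held at rows 262–367, level, with its groove along the tool's closing normal.

```bash
python3 - <<'E'
from h import *
np.set_printoptions(precision=4,suppress=True)
m=np.load("w4.npy",allow_pickle=True).item();im=cv2.imread("pics/w4.png")
g=cv2.GaussianBlur(cv2.cvtColor(im,cv2.COLOR_BGR2GRAY),(3,3),0)
def ref(ps): return cv2.cornerSubPix(g,np.array(ps,np.float32).reshape(-1,1,2),(5,5),(-1,-1),(3,30,.01))[:,0]
F=ref([(248,16),(471,18),(453,199),(255,198)]);K=ref([(307,77),(408,77),(404,149),(306,147)])
print(F.tolist(),K.tolist())
S=ref([(351,36),(366,36),(361,183),(348,182)]);print(S.tolist())
for z in(.04,.044,.048,.052,.056):
    r=[]
    for Q in(F,K):
        P=np.array([plane(m,p,z)[:2] for p in Q]);e=P[1]-P[0]+P[2]-P[3];f=P[0]-P[3]+P[1]-P[2]
        r+=[P.mean(0),np.linalg.norm(e)/2,np.linalg.norm(f)/2,np.degrees(np.arctan2(e[1],e[0])),np.degrees(np.arctan2(f[1],f[0]))-90]
    print(z,*[np.round(x,4) for x in r])
mt=bot.camera_model("top")
T=[(281.2,229.5),(329.5,220),(341.7,279.2),(293.7,289.5)] # far-left(+x+y), +x-y, -x-y, -x+y
for a,b in zip([F[1],F[2],F[3],F[0]],T): print(tri(m,a,mt,b))
# held insert: top corners
I=ref([(253,285),(387,285),(389,366),(252,367)]);print(I.tolist())
for z in(.12,.126,.132,.138):
    P=np.array([plane(m,p,z)[:2] for p in I]);e=P[1]-P[0]+P[2]-P[3];f=P[0]-P[3]+P[1]-P[2]
    print(z,P.mean(0),np.linalg.norm(e)/2,np.linalg.norm(f)/2,np.degrees(np.arctan2(e[1],e[0])))
E
```

```text
[[247.02633666992188, 16.073286056518555], [470.65557861328125, 17.694068908691406], [452.311279296875, 198.521728515625], [254.47216796875, 197.2974853515625]] [[306.30426025390625, 75.96641540527344], [407.58282470703125, 76.62264251708984], [403.22613525390625, 147.98562622070312], [306.617431640625, 146.33541870117188]]
[[350.57794189453125, 35.23484802246094], [366.2246398925781, 35.25138854980469], [360.5305480957031, 183.4138946533203], [346.793212890625, 180.9110107421875]]
0.04 [0.5536 0.0274] 0.1129 0.0924 11.1998 11.2429 [0.5535 0.0276] 0.0532 0.0363 10.9147 11.3532
0.044 [0.5533 0.0273] 0.1109 0.0907 11.1998 11.2429 [0.5532 0.0275] 0.0522 0.0356 10.9147 11.3532
0.048 [0.5529 0.0271] 0.1088 0.0891 11.1998 11.2429 [0.5529 0.0273] 0.0513 0.035 10.9147 11.3532
0.052 [0.5526 0.027 ] 0.1068 0.0874 11.1998 11.2429 [0.5525 0.0272] 0.0503 0.0343 10.9147 11.3532
0.056 [0.5523 0.0268] 0.1048 0.0857 11.1998 11.2429 [0.5522 0.027 ] 0.0493 0.0337 10.9147 11.3532
(array([0.5969, 0.0813, 0.049 ]), np.float64(0.0009038230987196288))
(array([ 0.6123, -0.0056,  0.0545]), np.float64(0.000987271836325855))
(array([ 0.5069, -0.0276,  0.0429]), np.float64(0.0018534635794187158))
(array([0.4891, 0.0603, 0.0415]), np.float64(0.002601181215975404))
[[250.12840270996094, 285.7645263671875], [389.95172119140625, 285.7290954589844], [389.0, 366.0], [252.8592071533203, 365.21832275390625]]
0.12 [ 0.5517 -0.0587] 0.05563037171672042 0.035935388241774245 11.399635669813104
0.126 [ 0.551  -0.0554] 0.05328171978679729 0.034418236435268965 11.399635669813104
0.132 [ 0.5503 -0.0521] 0.05093306785687417 0.032901084628763726 11.399635669813085
0.138 [ 0.5497 -0.0489] 0.04858441592695093 0.031383932822258466 11.399635669813112
```

Fixture top z≈0.0455, centre (0.553, 0.0273), yaw 11.2°; the sizes match at that height. Moving over the pocket and stopping just above it.

```bash
python3 -m crank '[[[0.02,0.5,0,0,0,-0.03],[0.02,0.8,0,0,0,0],[0.02,0.8,0,0,0,0],[0.02,0.8,-0.2,0,0,0],[0.02,0.7,-0.5,0,0,0],[0.015,0.32,-0.7,0,0,0],[0,0,-0.7,0,0,0],[0,0,-0.4,0,0,0],[0,0,-0.15,0,0,0],[0,0,0,0,0,0],[0,0,0,0,0,0]]]' ; python3 - <<'E'
from h import *
np.set_printoptions(precision=4,suppress=True)
m=bot.camera_model("wrist");im=bot.camera("wrist")[:,:,::-1].copy();cv2.imwrite("pics/w5.png",im)
np.save("w5.npy",m,allow_pickle=True)
o=bot.get_obs();print(o["ee_pos"],o["tcp_rot"],o["wrist_force"])
# predicted mouth corners & insert bottom visible
E
```

```text
time: 12.08
ee_pos: [0.5537, 0.028, 0.0475]
tcp_rot: [180.0, 0.0, 101.3]
wrist_force: [0.4, 0.5, -1.6]
opening: 0.049
grasp_force: 52.2
[0.5539 0.028  0.0478] [179.9395   0.0069 101.3112] [-0.3618  0.361  -1.5721]
```

View pics/w5.png

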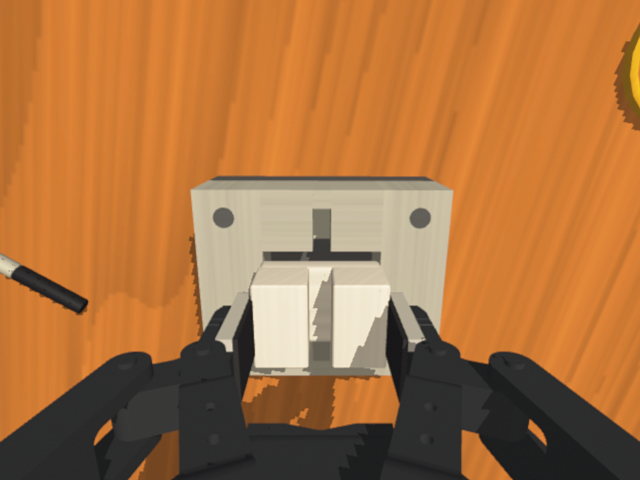

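The wrist view shows the insert just above the pocket. The slot's centre column (~321) and the groove's (~321) line up, and the pocket's far edge is at row ~251. Checking the offsets in numbers.

```bash
python3 - <<'E'
from h import *
np.set_printoptions(precision=4,suppress=True)
m=np.load("w5.npy",allow_pickle=True).item();im=cv2.imread("pics/w5.png");g=cv2.cvtColor(im,cv2.COLOR_BGR2GRAY).astype(int)
a=np.radians(11.25);ex=np.array([np.cos(a),np.sin(a)]);ey=np.array([-np.sin(a),np.cos(a)]);T=np.array([.5539,.028])
def loc(p,z): d=plane(m,p,z)[:2]-T;return np.array([d@ex,d@ey])*1000
for c in(290,345,375):print(c,g[244:300:1,c].tolist())
print("slot row 230",g[230,305:340].tolist());print("groove row 310",g[275,246:262].tolist(),g[275,300:340].tolist(),g[275,378:396].tolist())
print("pocket row255",g[256,256:272].tolist(),g[256,370:388].tolist())
print("fix edge row 200",g[200,186:200].tolist(),g[200,442:456].tolist())
E
```

```text
290 [191, 192, 193, 192, 191, 192, 191, 137, 65, 54, 57, 58, 58, 57, 58, 57, 84, 153, 183, 187, 193, 198, 207, 202, 195, 194, 194, 195, 197, 196, 197, 197, 199, 200, 200, 198, 197, 198, 198, 198, 204, 227, 240, 239, 235, 234, 234, 234, 234, 235, 234, 234, 234, 234, 234, 235]
345 [191, 192, 193, 192, 191, 192, 191, 138, 66, 55, 57, 57, 57, 56, 57, 58, 84, 153, 184, 189, 195, 200, 206, 201, 194, 192, 191, 193, 195, 194, 195, 194, 195, 197, 197, 197, 197, 196, 196, 195, 203, 230, 241, 239, 235, 234, 234, 233, 234, 234, 233, 233, 234, 233, 233, 233]
375 [190, 191, 193, 192, 192, 191, 191, 154, 103, 90, 89, 90, 89, 90, 89, 90, 107, 158, 184, 189, 195, 201, 207, 201, 195, 194, 194, 196, 198, 200, 200, 199, 198, 197, 197, 198, 199, 199, 199, 199, 207, 232, 242, 240, 236, 235, 234, 234, 234, 235, 235, 234, 235, 234, 235, 235]
slot row 230 [186, 187, 186, 187, 186, 188, 186, 157, 123, 114, 115, 115, 115, 114, 116, 115, 114, 114, 115, 114, 114, 115, 115, 114, 105, 111, 166, 188, 188, 187, 187, 187, 187, 187, 187]
groove row 310 [190, 192, 193, 191, 190, 189, 166, 129, 120, 156, 188, 195, 193, 194, 194, 195] [198, 196, 197, 197, 198, 198, 198, 193, 181, 213, 227, 228, 228, 228, 228, 228, 228, 228, 228, 228, 227, 228, 228, 227, 216, 221, 228, 230, 229, 183, 141, 123, 135, 164, 187, 194, 194, 194, 195, 194] [197, 197, 197, 197, 197, 197, 197, 193, 190, 189, 189, 186, 186, 186, 186, 186, 185, 183]
pocket row255 [191, 191, 191, 190, 192, 191, 159, 119, 95, 88, 88, 89, 89, 89, 82, 66] [57, 63, 82, 90, 90, 89, 90, 90, 89, 92, 129, 179, 194, 193, 193, 191, 190, 189]
fix edge row 200 [133, 132, 132, 130, 133, 167, 192, 197, 197, 195, 194, 193, 194, 193] [192, 193, 193, 194, 194, 193, 193, 193, 193, 191, 170, 152, 152, 153]
```

```bash
python3 - <<'E'
from h import *
np.set_printoptions(precision=2,suppress=True)
m=np.load("w5.npy",allow_pickle=True).item()
a=np.radians(11.25);ex=np.array([np.cos(a),np.sin(a)]);ey=np.array([-np.sin(a),np.cos(a)]);T=np.array([.5539,.028])
def loc(p,z): d=plane(m,p,z)[:2]-T;return np.array([d@ex,d@ey])*1000
print("pocket far (want y 18)",loc((321,251.2),.0455),loc((262.5,256),.0455),loc((380.3,256),.0455))
print("slot",loc((312.2,230),.0455),loc((331.3,230),.0455))
for z in(.0525,.0535):print("ins low far (17)",loc((290,260.7),z))
for z in(.081,.082):print("ins top far (17)",loc((290,284.7),z))
print("groove front",loc((308.5,275),.067),loc((333,275),.067), loc((254,275),.067))
print("fix far corners",loc((191,200),.0455),loc((452,200),.0455))
E
```

```text
pocket far (want y 18) [-0.97 17.15] [-26.75  14.88] [25.18 14.97]
slot [-4.8  26.79] [ 3.46 26.8 ]
ins low far (17) [-14.11  15.2 ]
ins low far (17) [-14.03  15.56]
ins top far (17) [-12.02  16.38]
ins top far (17) [-11.94  16.81]
groove front [-5.88 14.49] [ 3.64 14.51] [-27.07  14.46]
fix far corners [-55.99  39.84] [54.37 40.03]
```

```bash
python3 -m crank '[[[0.02,0,-0.2,0,0,0],[0,0,-0.2,0,0,0],[0,0,-0.1,0,0,0],[0,0,-0.1,0,0,0],[0,0,-0.05,0,0,0],[0,0,0,0,0,0]]]'; python3 - <<'E'
from h import *
print(bot.get_obs()["torque"])
E
```

```text
time: 12.63
ee_pos: [0.5536, 0.0282, 0.0336]
tcp_rot: [-180.0, -0.0, 101.3]
wrist_force: [0.3, -0.5, -1.0]
opening: 0.0484
grasp_force: 52.2
[-0.03475509  0.0315438  -0.0028953 ]
```

It has entered the pocket about 6 mm without any contact force. Going on down to the plungers.

```bash
python3 -m crank '[[[0,0,-0.1,0,0,0],[0,0,-0.1,0,0,0],[0,0,-0.1,0,0,0],[0,0,-0.1,0,0,0],[0,0,0,0,0,0],[0,0,0,0,0,0]]]'; python3 -m crank '[[[0,0,-0.05,0,0,0],[0,0,-0.05,0,0,0],[0,0,0,0,0,0],[0,0,0,0,0,0]]]'
```

```text
time: 13.13
ee_pos: [0.5537, 0.0282, 0.0258]
tcp_rot: [-180.0, -0.0, 101.3]
wrist_force: [-0.1, 0.3, -1.2]
opening: 0.0485
grasp_force: 52.2
time: 13.47
ee_pos: [0.5538, 0.0282, 0.0239]
tcp_rot: [-180.0, -0.0, 101.3]
wrist_force: [-0.4, 0.4, -1.7]
opening: 0.049
grasp_force: 52.2
```

```bash
python3 -m crank '[[[0,0,-0.05,0,0,0],[0,0,-0.05,0,0,0],[0,0,0,0,0,0],[0,0,0,0,0,0]]]'
```

```text
time: 13.8
ee_pos: [0.554, 0.0282, 0.0236]
tcp_rot: [179.9, 0.0, 101.3]
wrist_force: [-4.6, -0.7, 11.6]
opening: 0.0486
grasp_force: 58.9
```

On the plungers at reported z 0.0238, as predicted. Releasing and rising; next, set the fingers 16 mm apart to press on both lands.

```bash
python3 -m crank '[[[0,0,0.03,0,0,0],[0,0,0,0,0,0],[0,0,0,0,0,0],[0,0,0,0,0,0],[0,0,0.2,0,0,0],[0,0,0.5,0,0,0],[0,0,0.7,0,0,0],[0,0,0.5,0,0,0],[0,0,0,0,0,0]]]' 1 50; python3 -m crank '[[[0,0,0,0,0,0],[0,0,0,0,0,0],[0,0,0,0,0,0],[0,0,0,0,0,0],[0,0,0,0,0,0],[0,0,-0.2,0,0,0],[0,0,0,0,0,0]]]' 0.19 50;python3 - <<'E'
from h import *
cv2.imwrite("pics/w6.png",bot.camera("wrist")[:,:,::-1]);m=bot.camera_model("wrist");np.save("w6.npy",m,allow_pickle=True)
im=cv2.imread("pics/w6.png");g=cv2.cvtColor(im,cv2.COLOR_BGR2GRAY)
for z in (.0455,.0575):
  for x,y in((-25,17),(25,17),(0,0)):
    a=np.radians(11.2);X=np.array([.5531+(x*np.cos(a)-y*np.sin(a))/1e3,.0273+(x*np.sin(a)+y*np.cos(a))/1e3,z]);print(z,x,y,proj(m,X))
print(g[220:330:3,300].tolist())
E
```

```text
time: 14.55
ee_pos: [0.5553, 0.0283, 0.0636]
tcp_rot: [179.8, 0.0, 101.3]
wrist_force: [0.4, 0.1, 1.0]
opening: 0.0853
grasp_force: 0.0
time: 15.13
ee_pos: [0.5535, 0.0282, 0.0556]
tcp_rot: [-179.9, -0.0, 101.3]
wrist_force: [0.1, 0.2, -0.4]
opening: 0.0163
grasp_force: 0.0
0.0455 -25 17 [267.13568695 247.30772248]
0.0455 25 17 [375.76478319 247.68984906]
0.0455 0 0 [321.28883421 281.78112028]
0.0575 -25 17 [263.5202166  255.76104615]
0.0575 25 17 [379.5210037  256.17013325]
0.0575 0 0 [321.34639848 292.27644055]
[192, 194, 192, 194, 194, 196, 194, 197, 197, 178, 202, 224, 238, 238, 237, 237, 237, 237, 237, 237, 237, 237, 237, 238, 225, 222, 222, 222, 222, 215, 215, 215, 215, 216, 119, 98, 96]
```

```bash
python3 -m crank '[[[0,-0.02,-0.2,0,0,0],[0,-0.02,-0.3,0,0,0],[0,0,-0.2,0,0,0],[0,0,-0.1,0,0,0],[0,0,-0.05,0,0,0],[0,0,-0.05,0,0,0],[0,0,0,0,0,0]]]'; python3 -m crank '[[[0,0,-0.05,0,0,0],[0,0,-0.05,0,0,0],[0,0,-0.05,0,0,0],[0,0,0,0,0,0]]]'
```

```text
time: 15.77
ee_pos: [0.5538, 0.0274, 0.0385]
tcp_rot: [-180.0, 0.0, 101.3]
wrist_force: [0.0, -0.1, -0.0]
opening: 0.0164
grasp_force: 0.0
time: 16.1
ee_pos: [0.5538, 0.0274, 0.0354]
tcp_rot: [-180.0, -0.0, 101.3]
wrist_force: [-0.3, 0.8, 0.0]
opening: 0.0163
grasp_force: 0.0
```

```bash
python3 -m crank '[[[0,0,-0.05,0,0,0],[0,0,-0.05,0,0,0],[0,0,-0.05,0,0,0],[0,0,0,0,0,0]]]'|sed -n '2p;4p'; python3 -m crank '[[[0,0,-0.05,0,0,0],[0,0,-0.05,0,0,0],[0,0,-0.05,0,0,0],[0,0,0,0,0,0]]]'|sed -n '2p;4p'
```

```text
ee_pos: [0.5537, 0.0274, 0.0324]
wrist_force: [-0.2, 0.1, -0.2]
ee_pos: [0.5538, 0.0274, 0.0294]
wrist_force: [0.2, -0.2, 1.5]
```

```bash
python3 -m crank '[[[0,0,-0.05,0,0,0],[0,0,-0.05,0,0,0],[0,0,0,0,0,0]]]'|sed -n '2p;4p'; python3 -m crank '[[[0,0,-0.05,0,0,0],[0,0,0,0,0,0]]]'|sed -n '2p;4p';python3 -m crank '[[[0,0,-0.05,0,0,0],[0,0,0,0,0,0]]]'|sed -n '2p;4p'
```

```text
ee_pos: [0.5538, 0.0274, 0.0274]
wrist_force: [-1.3, -0.6, 0.0]
ee_pos: [0.5539, 0.0274, 0.0266]
wrist_force: [-0.8, -0.3, 3.3]
ee_pos: [0.554, 0.0275, 0.0266]
wrist_force: [-2.7, -1.1, 10.6]
```

```bash
python3 -m crank '[[[0,0,-0.05,0,0,0],[0,0,-0.05,0,0,0],[0,0,0,0,0,0]]]'|sed -n '2p;4p'; python3 - <<'E'
from h import *
m=np.load("w6.npy",allow_pickle=True).item();g=cv2.cvtColor(cv2.imread("pics/w6.png"),cv2.COLOR_BGR2GRAY)
print(g[236:270,290].tolist());print(g[262,250:275].tolist(),g[262,368:395].tolist())
E
```

```text
ee_pos: [0.5541, 0.0274, 0.0265]
wrist_force: [-10.4, -0.9, 24.9]
[194, 195, 194, 195, 196, 197, 197, 197, 197, 195, 158, 129, 175, 202, 203, 204, 207, 223, 242, 243, 238, 237, 237, 237, 237, 237, 237, 237, 237, 237, 237, 237, 237, 236]
[197, 198, 196, 195, 194, 194, 194, 196, 197, 197, 196, 195, 181, 169, 142, 118, 98, 95, 167, 218, 233, 236, 236, 235, 235] [238, 237, 236, 237, 238, 239, 241, 241, 240, 239, 235, 213, 196, 196, 195, 195, 194, 194, 193, 191, 191, 190, 191, 190, 189, 189, 192]
```

Solid stop under 25 N. Rising to check whether it is flush, from the same viewpoint as before.

```bash
python3 -m crank '[[[0,0,0.3,0,0,0],[0,0,0.5,0,0,0],[0,0,0.5,0,0,0],[0,0,0.3,0,0,0],[0,0,0,0,0,0],[0,0,0,0,0,0]]]' ;python3 - <<'E'
from h import *
cv2.imwrite("pics/w7.png",bot.camera("wrist")[:,:,::-1]);m=bot.camera_model("wrist");np.save("w7.npy",m,allow_pickle=True)
g=cv2.cvtColor(cv2.imread("pics/w7.png"),cv2.COLOR_BGR2GRAY)
for z in (.0455,.0515):
  for x,y in((-26,18),(-25,17),(25,17),(-26,14),(26,14)):
    a=np.radians(11.2);X=np.array([.5531+(x*np.cos(a)-y*np.sin(a))/1e3,.0273+(x*np.sin(a)+y*np.cos(a))/1e3,z]);print(z,x,y,proj(m,X))
print(g[225:270,290].tolist());print(g[225:270,350].tolist());print(g[255,250:275].tolist(),g[255,365:395].tolist())
E
```

```text
time: 18.1
ee_pos: [0.5541, 0.0274, 0.0559]
tcp_rot: [180.0, 0.0, 101.3]
wrist_force: [-0.4, 0.8, -0.3]
opening: 0.0163
grasp_force: 0.0
0.0455 -26 18 [264.21871335 243.85158533]
0.0455 -25 17 [266.48090322 245.94336838]
0.0455 25 17 [375.56434194 246.30041531]
0.0455 -26 14 [264.53837372 252.15103857]
0.0455 26 14 [377.45305697 252.51996277]
0.0515 -26 18 [262.374506   247.85177319]
0.0515 -25 17 [264.71425287 250.00600089]
0.0515 25 17 [377.39282931 250.37438211]
0.0515 -26 14 [262.71656321 256.3976096 ]
0.0515 26 14 [379.33462637 256.77816521]
[194, 194, 194, 193, 193, 195, 196, 197, 196, 194, 194, 194, 195, 197, 197, 197, 197, 198, 196, 159, 132, 201, 239, 240, 237, 235, 235, 235, 235, 235, 235, 235, 235, 235, 235, 235, 235, 235, 234, 234, 235, 234, 234, 235, 234]
[193, 194, 194, 193, 193, 195, 197, 198, 196, 194, 194, 194, 195, 197, 198, 198, 196, 197, 196, 166, 139, 209, 242, 243, 239, 238, 238, 238, 238, 237, 238, 237, 237, 237, 237, 237, 237, 237, 237, 237, 237, 237, 237, 237, 237]
[196, 195, 194, 194, 193, 194, 196, 197, 197, 196, 195, 195, 196, 195, 163, 126, 107, 168, 222, 234, 236, 235, 234, 234, 235] [236, 236, 237, 239, 240, 240, 240, 239, 238, 225, 152, 110, 173, 198, 198, 197, 195, 195, 194, 194, 194, 192, 191, 191, 190, 190, 188, 189, 191, 194]
```

Flush: the pocket's gap (rows 244–245) is followed directly by the bright top face on both lands, exactly where a flush edge projects (246). On to the blade: move to look down at the rack.

```bash
python3 -m crank '[[[0,0,0.6,0,0,0],[-0.2,0.3,0.8,0,0,0],[-0.4,0.7,0.8,0,0,-0.3],[-0.6,1,0,0,0,-0.6],[-0.6,1,0,0,0,-0.6],[-0.6,1,0,0,0,-0.6],[-0.6,1,0,0,0,-0.6],[-0.6,1,0,0,0,-0.6],[-0.6,1,0,0,0,-0.6],[-0.6,0.8,0,0,0,-0.03],[0,0,0,0,0,0],[0,0,0,0,0,0],[0,0,0,0,0,0]]]' 0.5 60;python3 - <<'E'
from h import *
np.set_printoptions(precision=4,suppress=True)
m=bot.camera_model("wrist");im=bot.camera("wrist")[:,:,::-1].copy();cv2.imwrite("pics/w8.png",im);np.save("w8.npy",m,allow_pickle=True)
o=bot.get_obs();print(o["ee_pos"],o["tcp_rot"])
H=cv2.cvtColor(im,cv2.COLOR_BGR2HSV)
p=proj(m,np.array([.477,.2508,.048]));print(p)
x,y=p.astype(int)
print(H[y,x-75:x+75:5].tolist())
for lo in(90,120,140):
  k=((H[...,2]<lo)).astype(np.uint8);k=cv2.morphologyEx(k,2,np.ones((3,3)))
  a=blob(k,p);print(lo,cv2.boundingRect(a),cv2.contourArea(a),quad(a).tolist(),yaw(a,m,.048),yaw(a,m,.03))
E
```

```text
time: 19.23
ee_pos: [0.4581, 0.1832, 0.0999]
tcp_rot: [180.0, 0.0, 74.4]
wrist_force: [0.1, -0.8, -0.5]
opening: 0.0426
grasp_force: 0.0
[0.4582 0.1829 0.0998] [179.9875   0.0026  74.3129]
[321.3133 123.7946]
[[14, 190, 226], [14, 189, 232], [14, 190, 222], [14, 188, 225], [14, 190, 226], [22, 137, 254], [22, 135, 253], [21, 141, 252], [22, 139, 252], [20, 143, 251], [19, 145, 249], [19, 149, 247], [20, 143, 251], [12, 177, 127], [12, 179, 144], [12, 181, 145], [11, 181, 144], [12, 185, 142], [14, 165, 144], [21, 141, 252], [22, 139, 252], [20, 142, 251], [19, 145, 249], [19, 150, 247], [20, 146, 250], [20, 143, 250], [16, 169, 236], [13, 189, 214], [14, 188, 218], [15, 189, 233]]
90 (178, 190, 6, 11) 42.5 [[183.0, 190.0], [182.0, 200.0], [178.0, 199.0], [178.0, 191.0]] ((392.4949035644531, 235.4801025390625), (5.7373857498168945, 2.730689764022827), 68.56841278076172) ((385.4468078613281, 234.12461853027344), (6.219843864440918, 2.9603028297424316), 68.56871032714844)
120 (167, 188, 18, 101) 762.0 [[183.0, 188.0], [176.0, 281.0], [167.0, 288.0], [177.0, 190.0]] ((380.19097900390625, 212.11376953125), (60.9397087097168, 5.302084445953369), 63.787410736083984) ((372.1082458496094, 208.79331970214844), (66.06414794921875, 5.747939586639404), 63.787410736083984)
140 (332, 126, 4, 43) 89.0 [[335.0, 126.0], [335.0, 168.0], [333.0, 168.0], [333.0, 126.0]] ((480.0102844238281, 237.51885986328125), (21.75771713256836, 1.613478183746338), 75.0259780883789) ((480.3212890625, 236.33474731445312), (23.58734130859375, 1.7491493225097656), 75.02622985839844)
```

```bash
python3 - <<'E'
from h import *
np.set_printoptions(precision=4,suppress=True)
m=np.load("w8.npy",allow_pickle=True).item();im=cv2.imread("pics/w8.png");H=cv2.cvtColor(im,cv2.COLOR_BGR2HSV);p=(321,124)
k=((H[...,2]<175)&(H[...,1]>120)).astype(np.uint8);k=cv2.morphologyEx(k,2,np.ones((3,3)));k[:,:260]=0;k[:,390:]=0
a=blob(k,p);print("handle",cv2.boundingRect(a),cv2.contourArea(a),quad(a).tolist(),yaw(a,m,.048),yaw(a,m,.03))
k=((H[...,0]>16)&(H[...,1]<175)&(H[...,2]>225)).astype(np.uint8);k=cv2.morphologyEx(k,3,np.ones((45,45)));k=cv2.morphologyEx(k,2,np.ones((9,9)))
a=blob(k,p);print("rack",cv2.boundingRect(a),quad(a).tolist(),yaw(a,m,.03))
g=H[...,2]
print("col321",g[30:230:4,321].tolist());print("rows",[g[r,295:350:2].tolist() for r in(90,120,150)])
E
```

```text
handle (310, 61, 27, 128) 2909.5 [[330.0, 61.0], [329.0, 188.0], [314.0, 188.0], [311.0, 63.0]] ((477.3730773925781, 248.8684844970703), (63.88729476928711, 13.596301078796387), 73.9947280883789) ((477.4623107910156, 248.6387939453125), (69.2596435546875, 14.739593505859375), 73.99473571777344)
rack (267, 0, 113, 208) [[379.0, 0.0], [372.0, 207.0], [273.0, 207.0], [268.0, 0.0]] ((479.7015380859375, 257.26043701171875), (110.07998657226562, 60.21807098388672), 74.24266815185547)
col321 [251, 250, 250, 248, 249, 125, 221, 217, 153, 147, 145, 146, 146, 143, 143, 144, 144, 143, 143, 145, 146, 145, 144, 144, 143, 144, 144, 144, 144, 144, 145, 144, 143, 144, 145, 128, 129, 128, 166, 148, 178, 183, 250, 248, 247, 140, 142, 142, 140, 139]
rows [[249, 249, 247, 247, 247, 250, 251, 242, 125, 145, 147, 146, 144, 144, 143, 145, 145, 145, 144, 144, 123, 248, 253, 252, 251, 252, 252, 251], [249, 249, 247, 247, 247, 250, 250, 241, 123, 143, 145, 144, 144, 144, 145, 144, 144, 144, 143, 140, 125, 252, 253, 252, 251, 252, 252, 251], [249, 248, 247, 246, 247, 250, 250, 224, 116, 141, 144, 144, 144, 145, 144, 142, 141, 141, 141, 135, 131, 255, 253, 252, 252, 253, 252, 251]]
```

```bash
python3 - <<'E'
from h import *
m=np.load("w8.npy",allow_pickle=True).item()
A=plane(m,(320.5,61),.048);B=plane(m,(323,168),.048);L=plane(m,(310.5,120),.048);R=plane(m,(335,120),.048)
d=(A-B)[:2];print(A,B,np.linalg.norm(d),np.degrees(np.arctan2(d[1],d[0])),(A+B)/2,np.linalg.norm(L-R),(L+R)/2)
a=np.radians(74.3);f=np.array([np.cos(a),np.sin(a)]);s=np.array([f[1],-f[0]]);T=np.array([.4582,.1829])
C=(A+B)[:2]/2;print("fwd,right of TCP",(C-T)@f,((L+R)[:2]/2-T)@s,(C-T)@s)
E
```

```text
[0.48468727 0.27996683 0.048     ] [0.47175342 0.22853933 0.048     ] 0.053028980293523285 75.88307022767793 [0.47822034 0.25425308 0.048     ] 0.012759184832666992 [0.47822881 0.25242612 0.048     ]
fwd,right of TCP 0.07410853524449505 0.0004677704197349176 -3.475550513454477e-05
```

```bash
python3 - <<'E'
from h import *
m=np.load("w8.npy",allow_pickle=True).item();H=cv2.cvtColor(cv2.imread("pics/w8.png"),cv2.COLOR_BGR2HSV)
a=np.radians(74.3);f=np.array([np.cos(a),np.sin(a)]);T=np.array([.4582,.1829])
F=lambda r,z:round(((plane(m,(321,r),z)[:2]-T)@f)*1000,1)
for c in(317,321,326):
  print(c,[(r,int(H[r,c,1]),int(H[r,c,2])) for r in list(range(44,66))]);print([(r,int(H[r,c,1]),int(H[r,c,2])) for r in range(162,202)])
for r in(46,48,50,52,54,56,58,60,62,166,168,174,178,180,182,186,190,194,196,198,200):print(r,F(r,.03),F(r,.048))
E
```

```text
317 [(44, 147, 247), (45, 148, 247), (46, 151, 248), (47, 162, 211), (48, 154, 137), (49, 151, 130), (50, 153, 132), (51, 155, 130), (52, 155, 132), (53, 156, 149), (54, 155, 171), (55, 155, 179), (56, 154, 180), (57, 156, 180), (58, 155, 179), (59, 154, 180), (60, 156, 180), (61, 169, 163), (62, 185, 152), (63, 183, 152), (64, 179, 148), (65, 182, 147)]
[(162, 182, 144), (163, 185, 145), (164, 186, 144), (165, 186, 144), (166, 186, 144), (167, 183, 145), (168, 186, 144), (169, 188, 144), (170, 182, 129), (171, 178, 103), (172, 164, 98), (173, 155, 145), (174, 152, 168), (175, 154, 169), (176, 155, 169), (177, 155, 168), (178, 153, 168), (179, 153, 168), (180, 155, 169), (181, 156, 170), (182, 155, 168), (183, 154, 157), (184, 153, 150), (185, 152, 149), (186, 152, 148), (187, 153, 150), (188, 153, 165), (189, 154, 175), (190, 155, 178), (191, 153, 180), (192, 156, 182), (193, 157, 184), (194, 157, 211), (195, 157, 226), (196, 152, 245), (197, 145, 251), (198, 145, 250), (199, 144, 249), (200, 144, 249), (201, 145, 249)]
321 [(44, 148, 247), (45, 148, 247), (46, 151, 249), (47, 159, 
[... 1577 characters left out ...]
5, 124), (179, 59, 125), (180, 89, 134), (181, 134, 156), (182, 151, 167), (183, 154, 159), (184, 153, 150), (185, 152, 149), (186, 152, 149), (187, 151, 149), (188, 152, 164), (189, 153, 175), (190, 155, 179), (191, 156, 180), (192, 154, 185), (193, 157, 229), (194, 148, 250), (195, 143, 251), (196, 143, 251), (197, 144, 250), (198, 146, 250), (199, 144, 249), (200, 144, 249), (201, 144, 249)]
46 110.5 107.5
48 109.5 106.5
50 108.5 105.6
52 107.6 104.7
54 106.6 103.8
56 105.6 102.9
58 104.6 102.0
60 103.6 101.1
62 102.6 100.2
166 46.8 48.7
168 45.6 47.6
174 42.1 44.4
178 39.8 42.2
180 38.6 41.1
182 37.5 40.1
186 35.1 37.9
190 32.7 35.7
194 30.3 33.5
196 29.1 32.4
198 27.9 31.3
200 26.7 30.1
```

Strip ends are at 107.8 and 38.4 mm ahead of the tool (69.4 mm long, which fits 70), so its centre is 73.2 mm ahead and on the tool's midline. Moving in to grip the handle.

```bash
python3 -m crank '[[[0.2,0.7,0,0,0,0],[0.25,0.9,0,0,0,0],[0.25,0.9,0,0,0,0],[0.2,0.7,-0.3,0,0,0],[0.09,0.33,-0.8,0,0,0],[0,0,-0.9,0,0,0],[0,0,-0.9,0,0,0],[0,0,-0.7,0,0,0],[0,0,-0.4,0,0,0],[0,0,-0.2,0,0,0],[0,0,-0.07,0,0,0],[0,0,0,0,0,0],[0,0,0,0,0,0]]]' 0.5; python3 -m crank '[[[0,0,0,0,0,0],[0,0,0,0,0,0],[0,0,0,0,0,0],[0,0,0,0,0,0],[0,0,0,0,0,0],[0,0,0,0,0,0]]]' 0 60
```

```text
time: 20.37
ee_pos: [0.4781, 0.2543, 0.015]
tcp_rot: [180.0, -0.0, 74.3]
wrist_force: [0.3, 0.5, -0.8]
opening: 0.0429
grasp_force: 0.0
time: 20.87
ee_pos: [0.4782, 0.2542, 0.0151]
tcp_rot: [179.9, -0.1, 74.3]
wrist_force: [-0.0, -1.2, 6.0]
opening: 0.0122
grasp_force: 60.0
```

Handle gripped. Lifting straight out of the rack, then carrying it over the fixture.

```bash
python3 -m crank '[[[0,0,0.2,0,0,0],[0,0,0.5,0,0,0],[0,0,0.7,0,0,0],[0,0,0.8,0,0,0],[0,0,0.5,0,0,0],[0.1,-0.3,0.3,0,0,0],[0.24,-0.7,0,0,0,0.3],[0.3,-1,0,0,0,0.4],[0.35,-1,0,0,0,0.4],[0.35,-1,0,0,0,0.4],[0.35,-1,0,0,0,0.4],[0.35,-1,0,0,0,0.4],[0.35,-1,0,0,0,0.4],[0.35,-1,0,0,0,0.4],[0.3,-1,0,0,0,0.4],[0.3,-1,0,0,0,0.4],[0.3,-0.8,0,0,0,0],[0.3,-0.8,0,0,0,0],[0.15,-0.5,0,0,0,0],[0,-0.2,0,0,0,0]]]'; python3 -m crank '[[[0,0,0,0,0,0],[0,0,0,0,0,0],[0,0,0,0,0,0]]]'
```

```text
time: 22.53
ee_pos: [0.5595, 0.0065, 0.0737]
tcp_rot: [-180.0, -0.0, 101.1]
wrist_force: [0.5, -0.3, -0.4]
opening: 0.0125
grasp_force: 59.6
time: 22.78
ee_pos: [0.5591, 0.0087, 0.0741]
tcp_rot: [-180.0, -0.0, 101.2]
wrist_force: [0.2, -0.2, -1.0]
opening: 0.0122
grasp_force: 59.6
```

```bash
python3 -m crank '[[[-0.1,0.4,-0.2,0,0,0],[-0.15,0.45,-0.4,0,0,0],[-0.06,0.13,-0.2,0,0,0],[0,0,0,0,0,0],[0,0,0,0,0,0],[0,0,0,0,0,0]]]'; python3 - <<'E'
from h import *
m=bot.camera_model("wrist");im=bot.camera("wrist")[:,:,::-1].copy();cv2.imwrite("pics/w9.png",im);np.save("w9.npy",m,allow_pickle=True)
o=bot.get_obs();T=o["ee_pos"][:2];print(o["ee_pos"],o["tcp_rot"])
H=cv2.cvtColor(im,cv2.COLOR_BGR2HSV);a=np.radians(o["tcp_rot"][2]);f=np.array([np.cos(a),np.sin(a)]);s=np.array([f[1],-f[0]])
L=lambda p,z:np.round([(plane(m,p,z)[:2]-T)@s*1e3,(plane(m,p,z)[:2]-T)@f*1e3],1)
for c in(-4,4):
  for y in(37,20):
    X=np.r_[T+c/1e3*s+y/1e3*f,.0455];print(c,y,proj(m,X))
r=int(proj(m,np.r_[T+.030*f,.0455])[1])
for q in range(r-24,r+40,4):print(q,L((321,q),.0455),[(int(v[1]),int(v[2])) for v in H[q,304:340:2]])
E
```

```text
time: 23.28
ee_pos: [0.5532, 0.0278, 0.0582]
tcp_rot: [180.0, 0.0, 101.2]
wrist_force: [0.1, 0.9, -0.3]
opening: 0.0124
grasp_force: 59.6
[0.55337683 0.02763215 0.05839076] [1.79981222e+02 8.37083784e-03 1.01145257e+02]
-4 37 [314.00472253 202.35418732]
-4 20 [314.1201     238.50048507]
4 37 [331.73660993 202.37388321]
4 20 [331.38343803 238.51967973]
193 [-0.9 41.3] [(45, 209), (46, 209), (48, 209), (46, 209), (45, 209), (46, 212), (47, 213), (47, 213), (46, 212), (47, 213), (46, 212), (46, 212), (46, 212), (46, 212), (46, 209), (47, 210), (45, 209), (46, 210)]
197 [-0.8 39.4] [(48, 208), (48, 209), (48, 208), (48, 208), (48, 208), (49, 209), (49, 210), (49, 209), (50, 211), (49, 210), (50, 210), (50, 210), (50, 210), (50, 209), (48, 208), (48, 208), (48, 207), (49, 208)]
201 [-0.8 37.6] [(47, 212), (48, 211), (48, 212), (47, 212), (47, 212), (48, 212), (48, 211), (50, 211), (49, 213), (48, 211), (50, 211), (48, 212), (48, 212), (48, 211), (48, 213), (47, 212), (47, 212), (47, 212)]
205 [-0.8 35.8] [(48, 212), (47, 212), (47, 212), (46, 211), (47, 212), (45, 143), (46, 127), (46, 12
[... 2043 characters left out ...]
215)]
245 [-0.8 16.8] [(177, 88), (180, 105), (179, 111), (178, 110), (176, 110), (178, 110), (180, 109), (180, 109), (178, 110), (181, 110), (181, 111), (178, 112), (181, 113), (182, 115), (182, 116), (179, 117), (184, 112), (57, 170)]
249 [-0.8 14.9] [(181, 93), (176, 110), (178, 112), (177, 115), (179, 117), (185, 116), (182, 118), (183, 117), (179, 118), (184, 118), (177, 118), (179, 118), (181, 117), (180, 115), (178, 116), (174, 116), (181, 114), (87, 168)]
253 [-0.8 12.9] [(181, 107), (182, 123), (180, 123), (182, 122), (181, 121), (183, 120), (179, 120), (182, 119), (179, 120), (179, 120), (181, 120), (181, 120), (181, 121), (180, 122), (178, 123), (178, 123), (177, 117), (132, 118)]
```

```bash
python3 - <<'E'
from h import *
m=np.load("w9.npy",allow_pickle=True).item();T=np.array([.55338,.02763]);a=np.radians(101.15);f=np.array([np.cos(a),np.sin(a)]);s=np.array([f[1],-f[0]])
L=lambda p,z:np.round([(plane(m,p,z)[:2]-T)@s*1e3,(plane(m,p,z)[:2]-T)@f*1e3],1)
for z in(.056,.0575,.059):print(L((315.5,215.5),z),L((326.5,215.5),z))
for z in(.0735,):print("strip top",L((315,225),z),L((326.5,225),z))
print("slot",L((313.5,209),.0455),L((331.7,209),.0455),L((322,203),.0455))
E
```

```text
[-3.2 33.4] [ 1.5 33.4]
[-3.2 33.7] [ 1.5 33.7]
[-3.2 34.1] [ 1.4 34.1]
strip top [-3.2 33.7] [ 1.2 33.7]
slot [-4.2 33.9] [ 4. 34.] [-0.4 36.7]
```

The strip sits 0.8 mm left of the slot's centre and 1 mm short. Correcting, then lowering steadily.

```bash
python3 -m crank '[[[0.025,0.055,0,0,0,0],[0,0,-0.2,0,0,0],[0,0,-0.2,0,0,0],[0,0,-0.1,0,0,0],[0,0,-0.1,0,0,0],[0,0,-0.1,0,0,0],[0,0,0,0,0,0]]]';python3 -m crank '[[[0,0,-0.1,0,0,0],[0,0,-0.1,0,0,0],[0,0,-0.1,0,0,0],[0,0,0,0,0,0]]]'
```

```text
time: 23.92
ee_pos: [0.5535, 0.0287, 0.0436]
tcp_rot: [-180.0, -0.0, 101.1]
wrist_force: [-0.4, 0.2, -0.6]
opening: 0.0125
grasp_force: 59.6
time: 24.25
ee_pos: [0.5535, 0.0287, 0.0377]
tcp_rot: [-180.0, -0.0, 101.1]
wrist_force: [-0.5, 0.1, -0.9]
opening: 0.0123
grasp_force: 59.6
```

Already about 9 mm into the slot with no contact. Continuing until the handle seats.

```bash
python3 -m crank '[[[0,0,-0.1,0,0,0],[0,0,-0.1,0,0,0],[0,0,-0.05,0,0,0],[0,0,0,0,0,0],[0,0,0,0,0,0]]]';python3 -m crank '[[[0,0,-0.05,0,0,0],[0,0,-0.05,0,0,0],[0,0,0,0,0,0],[0,0,0,0,0,0]]]'
```

```text
time: 24.67
ee_pos: [0.5537, 0.0287, 0.0331]
tcp_rot: [-180.0, -0.0, 101.1]
wrist_force: [0.8, -0.1, -0.5]
opening: 0.0119
grasp_force: 59.6
time: 25.0
ee_pos: [0.5537, 0.0287, 0.0311]
tcp_rot: [-180.0, -0.0, 101.1]
wrist_force: [0.1, -0.1, -0.9]
opening: 0.0119
grasp_force: 59.6
```

```bash
python3 -m crank '[[[0,0,-0.05,0,0,0],[0,0,0,0,0,0],[0,0,0,0,0,0]]]'|sed -n '2p;4p';python3 -m crank '[[[0,0,-0.05,0,0,0],[0,0,0,0,0,0],[0,0,0,0,0,0]]]'|sed -n '2p;4p'
```

```text
ee_pos: [0.5538, 0.0287, 0.0307]
wrist_force: [-1.8, 0.3, 4.1]
ee_pos: [0.5539, 0.0287, 0.0306]
wrist_force: [-5.1, -0.5, 11.9]
```

Seated at 0.0307, as predicted, with 12 N reaction. Easing off, releasing and backing away.

```bash
python3 -m crank '[[[0,0,0.04,0,0,0],[0,0,0,0,0,0]]]'|sed -n '2p;4p'; python3 -m crank '[[[0,0,0,0,0,0],[0,0,0,0,0,0],[0,0,0,0,0,0],[0,0,0,0,0,0],[0,0,0,0,0,0],[0,0,0.2,0,0,0],[0,0,0.5,0,0,0],[0,0,0.8,0,0,0],[0.2,-0.8,0.8,0,0,0],[0.2,-1,0.3,0,0,0],[0.2,-1,0,0,0,0],[0.1,-0.9,0,0,0,0],[0,-0.4,0,0,0,0],[0,0,0,0,0,0],[0,0,0,0,0,0]]]' 0.5; python3 - <<'E'
from h import *
np.set_printoptions(precision=4,suppress=True)
m=bot.camera_model("wrist");im=bot.camera("wrist")[:,:,::-1].copy();cv2.imwrite("pics/w10.png",im);mt=bot.camera_model("scene");cv2.imwrite("pics/s10.png",bot.camera("scene")[:,:,::-1])
H=cv2.cvtColor(im,cv2.COLOR_BGR2HSV);p=proj(m,np.array([.5531,.0273,.0635]));print(p)
k=((H[...,2]<185)&(H[...,1]>120)&(H[...,0]<16)).astype(np.uint8);k=cv2.morphologyEx(k,2,np.ones((3,3)))
w=np.zeros_like(k);x,y=p.astype(int);w[max(0,y-72):y+72,x-30:x+30]=1
a=blob(k*w,p);print("handle",cv2.boundingRect(a),cv2.contourArea(a))
for z in(.0635,.060,.068):print(z,yaw(a,m,z))
S=cv2.cvtColor(cv2.imread("pics/s10.png"),cv2.COLOR_BGR2HSV);p=proj(mt,np.array([.5531,.0273,.0635]));k=((S[...,2]<110)&(S[...,1]>120)&(S[...,0]<20)).astype(np.uint8)
w=np.zeros_like(k);x,y=p.astype(int);w[y-40:y+40,x-40:x+40]=1;b=blob(k*w,p);print(p,cv2.boundingRect(b));
u,v=a[:,0].mean(0),b[:,0].mean(0);print(tri(m,u,mt,v))
E
```

```text
ee_pos: [0.5539, 0.0287, 0.0306]
wrist_force: [-3.0, -0.7, 6.1]
time: 26.92
ee_pos: [0.5677, -0.0531, 0.0823]
tcp_rot: [180.0, -0.0, 101.1]
wrist_force: [-0.0, 0.8, -1.3]
opening: 0.0426
grasp_force: 0.0
[325.5457  97.5181]
handle (310, 25, 32, 136) 3986.5
0.0635 ((552.9019775390625, 28.060060501098633), (13.37563419342041, 54.97976303100586), 10.727446556091309)
0.06 ((552.9047241210938, 28.283124923706055), (13.634278297424316, 56.04292297363281), 10.72765064239502)
0.068 ((552.8982543945312, 27.77320671081543), (13.043071746826172, 53.61281204223633), 10.727449417114258)
[324.094  250.1881] (309, 243, 32, 24)
(array([0.5529, 0.0295, 0.0556]), np.float64(0.001018376423893228))
```

```bash
python3 -c "
from workcell import bot
print(bot.job_done())"
```

```text
the job is handed in; nothing more can be done
None
```

The insert is pressed flush in the fixture and the locking blade is seated in its slot with its handle on the fixture; I handed the job in at about 27 s, with the bangle, jar and graver left alone.

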